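# Find the heavy side of the eccentric drum

### The arm

A 6-joint arm with a two-finger parallel gripper is mounted at the origin on a cart in front of the work surface, level with it; the furniture and walls round the work are solid. World frame = base frame: x ahead of the robot, y to its left, z up, the work surface at z = 0. Lengths are in m, angles in rad, forces in N, time in s.
With the tool pointing down it reaches from about 0.375 to 0.9 m from the base axis. Payload 3.1 kg.
Tool frame: the origin (TCP) lies between the finger pads; the fingertips stand 22 mm ahead of it and the grasp point (between the pads) lies 3 mm ahead of it; z points along the fingers, y is the line along which they close (so a half turn about z gives the same grasp; the last joint's range is limited). The gripper opens to 87 mm and grips with 3 to 60 N. Pads are 19 mm wide; open, the fingers measure 117 mm over their backs; the gripper's body (75 mm by 190 mm) begins 51 mm behind the grasp point.
Start: joints at [-1.504, 0.527, 1.433, -0, 1.181, -0.178], TCP at [0.152, -0.606, 0.245] pointing down, gripper open.
Joint ranges: [-3.08, 3.08], [-0.75, 2.2], [0.22, 2.44], [-1.43, 4.57], [0, 2.65], [-2.85, 2.85]. Speed limits (rad/s): [2.79, 2.79, 3.14, 3.14, 3.14, 3.14].

### API

Orientations are given as a unit quaternion [x, y, z, w].
In Python, from rig import robot gives the robot as it stands.
- The arm moves only by the tool move_arm, never from a script. Its argument "series" is text: rows parted by semicolons, each of 6 numbers parted by spaces: the shift along the tool's x, y, z in mm, then the turn, a rotation vector about the tool's x, y, z in degrees. In form: dx dy dz ax ay az; .... A call has 1 to 8 rows; each row is the pose to reach, as a shift and turn from the pose commanded when the call began, along the tool's axes at that moment; what a row does not reach only later rows make up. A row lasts 1/12 s, in which the tool goes at most 41.7 mm and 7.16 degrees, less where a joint would pass 70% of its speed; a pose out of reach is approached as far as the arm can. A call with a gripper value outside its range is refused whole. "jaw" is the opening, from 0 (shut) to 1 (fully open), set as the call begins (left out, the last holds). The fingers move at their own pace and stop on an object; "newtons" is the grip in N (left out, the last holds). Time passes only in rows, so rows that repeat a pose let the fingers close. It gives the time, the measured TCP pose, the force, the opening and the grip force at its end, in the units of the state.
- robot.get_obs(): the state, without advancing time (a new reading comes with each control period).
- robot.camera(name): name is "scene" or "top" or "wrist"; returns a dict with "img" (400x640x3 uint8, red, green, blue), "mtx" (3x3 intrinsics, pixels), "world_to_cam" (4x4, takes a point from world to camera coordinates). Camera axes: x right, y down, z forward; pixel columns grow to the right and rows downward; lengths in m; the calibration is good to about 2 mm. A picture is of the moment at which its call begins. There is no depth.
- robot.hand_in(): hands the job in; it is judged then, once.
Trained networks look in a picture, given as the dict that the camera call returned (one of the last four; its "shot" number tells which), for a name from the list of things; names that differ only in an ending like _2 or _b are one class to them, and where a whole thing is asked for, a point or a joint stands for the part that bears it (a point fixed in the world has none). Each returns a list of dicts, best first, with "p" (0 to 1); they miss things now and then, are a little off and sometimes report something else, mostly with a low value. They report only what shows in the picture. A call takes as long as a camera call. They do not tell look-alikes from the thing itself.
- robot.search_frame(picture, thing): "xyz" ([x, y, z] in m, in world coordinates, good to about 4 mm: the middle of the surface that is visible of it).
- robot.tip_of(picture, thing): "xyz" ([x, y, z] in m, in world coordinates, good to about 4 mm: a listed point, or the origin of a listed thing).
The state is a dict: "time": time; "q": joint angles; "joint_velocities": joint speeds; "joint_torque": joint torques, N m; "position": TCP position; "tool_rot": TCP orientation; "ft_force": force on the tool from outside, world axes, zero at the start; "moment": the same for the moment, N m; "grip_width": finger opening in m; "grip_force": force on a finger pad.
Only numpy, scipy, OpenCV 4.12 (cv2) and the standard library are available. Lean on these libraries where they do the work, as an engineer would, in place of code of your own. Each camera call takes 0.05 s, during which the arm holds its last target. There are 200 camera calls.

### The job

The small bottle standing in the path of the crank is in the way: set it upright on the worktop at least 15 cm from the crank's centre. Then take the crank by its black grip, turn the drum and find by feel which side of it is heavy (nothing shows it from outside), and stop with the heavy side straight down, within about 20 degrees. Finish while still gripping the crank there, with the drum at rest, and leave the other things on the worktop alone.

Things in the scene. Friction and masses are not known exactly. Their poses are not given: they have to be found in the camera images.
- hub (a point): Centre of the circle round which the middle of the crank grip goes: on the axle line, 105 mm above the worktop. Axes: x along the axle, away from the robot into the drum (stand and axle are turned up to 0.3 rad about the vertical); y level, to the left; z up. Gripped and led round this circle (radius 55 mm), the hand need not turn. The stand is fixed.
- cover (a point): Centre of the steel front cover, 81 mm behind hub along +x, of a closed aluminium drum 150 mm across and 44 mm deep on a level axle; same axes as hub. The flat crank arm stands out 14 mm from the cover. Behind the drum a bearing post; below it a grey base plate 130 x 170 x 14 mm. A weight (slug_c0) is hidden in the drum; nothing outside shows where.
- grip_mid (a point): Middle of the black crank grip: a round sleeve 22 mm across (end collars 25 mm), 90 mm long, parallel to the axle, 55 mm from the axle line, in front of the drum; 45 mm of it lie on either side of this point. It spins freely on its pin, so it turns between fingers that pinch it from above. Its orientation turns with the sleeve and means nothing.
- drum (a joint): Turn of drum and crank, rad: 0 = grip straight above the axle; grows anticlockwise seen from the robot (pi/2 = grip at +y of hub, pi = below). Free for 3 turns either way. Dry friction, 0.31 N m, keeps it where left; the hidden weight (0.43 to 0.57 kg, fixed in the drum 45 mm off the axle, not down at first) adds 0.19 to 0.25 N m where it climbs at axle height, as much less where it sinks.
- dropper_mid (a point): Half-way up (47 mm above its underside) a small brown dropper bottle with a pointed dark top: body 33 mm across and 62 mm high, narrower above, 94 mm in all, standing loose in front of the drum, about 45 mm right of the axle line, where the crank grip would hit it on its way round. z = its own axis. The worktop at x 0.42 to 0.60, y -0.35 to -0.20 is free.
- weight_big_mid (a point): Half-way up (25 mm) a loose brass calibration weight, 29 mm across, 50 mm high. Bystander.
- timer_box_mid (a point): Half-way up (9 mm) a loose flat white timer, 62 x 62 x 18 mm. Bystander.
- vial_mid (a point): Half-way up (25 mm) a loose glass vial with screw cap, 21 mm across, 50 mm high. Bystander.
- beaker_mid (a point): Half-way up (49 mm) a loose glass beaker, 73 x 83 mm, 98 mm high. Bystander.
Mind the look-alikes: they are no part of the job. Of the things that look like the part that bears dropper_mid, take the one that is farthest from the robot's base at the start.

How it is judged:
By the outcome, as a careful person would: the job done as asked, in the order asked, and still so for the second after the job is handed in, while the arm keeps its last pose, push and grip.
It also fails if it takes over 72 s, if anything falls off the work surface, if the arm or the gripper's body presses on something with over 40 N, if the wrist force passes 120 N, or if a joint passes its speed limit or range.

## Working session

There is one attempt and no reset: what is moved stays moved. The work goes in short steps, Python scripts to look and compute and a tool call to move; the robot and the scene stay as the last step left them, time stands still between calls to the robot, and variables do not carry over. Pictures are saved under pics/ and viewed, at most 10 in all, crops included, and the job is handed in when it is done.

Besides the shell and the picture viewer there is one more tool, called after "Request:" by a JSON object that holds its "name" and its "arguments", one argument or row to a line. move_arm: Moves the arm, as the interface text tells. Its arguments: {"type":"object","properties":{"series":{"type":"string"},"jaw":{"type":"number"},"newtons":{"type":"number"}},"required":["series"]}

```bash
mkdir -p pics; ls; cat > h.py <<'E'
import numpy as np, cv2
from rig import robot
from scipy.spatial.transform import Rotation as R
def px(c,p):
    P=np.asarray(c["world_to_cam"])@np.r_[p,1]; u=np.asarray(c["mtx"])@P[:3]; return (u[:2]/u[2]).round(0)
def save(c,n): cv2.imwrite(f"pics/{n}.png",c["img"][:,:,::-1])
def rel(target,yaw=None):
    o=robot.get_obs(); T=R.from_quat(o["tool_rot"]); return (T.inv().apply(np.array(target)-o["position"])*1000).round(1)
E
python3 - <<'E'
from h import *
o=robot.get_obs(); print(o)
for n in ["scene","top"]:
    c=robot.camera(n); save(c,n+"0")
    for t in ["hub","cover","grip_mid","dropper_mid","weight_big_mid","timer_box_mid","vial_mid","beaker_mid"]:
        for d in robot.tip_of(c,t)[:4]: print(n,t,np.round(d["xyz"],3),round(d["p"],2),px(c,d["xyz"]))
a=cv2.imread("pics/scene0.png");b=cv2.imread("pics/top0.png")
E
```

```text
pics
{'time': 0.0, 'q': array([-1.50449797e+00,  5.28454453e-01,  1.43388460e+00, -1.13446149e-05,
        1.18141575e+00, -1.78459373e-01]), 'joint_velocities': array([ 0.00066406,  0.00012337, -0.00023094,  0.00081937, -0.00027636,
       -0.00220321]), 'joint_torque': array([ 2.37195854e-03, -4.40039170e+01, -1.76592010e+01,  6.33570878e-02,
        5.81863336e-02, -1.62264178e-04]), 'position': array([ 0.15145511, -0.60566745,  0.24358442]), 'tool_rot': array([ 9.92520204e-01,  1.22075695e-01,  5.53582410e-05, -1.07966777e-03]), 'ft_force': array([-0.14837145,  0.18706189, -0.2151905 ]), 'moment': array([ 0.01837339, -0.0264173 ,  0.00381215]), 'grip_force': 0.0, 'grip_width': 0.08692700217367931}
scene cover [0.653 0.096 0.108] 0.89 [273. 215.]
scene grip_mid [0.566 0.132 0.139] 0.55 [300. 231.]
scene dropper_mid [0.422 0.018 0.047] 0.75 [363. 221.]
scene dropper_mid [0.487 0.001 0.046] 0.74 [342. 210.]
scene dropper_mid [0.478 0.104 0.046] 0.71 [336. 243.]
scene dropper_mid [0.566 0.045 0.043] 0.62 [311. 217.]
scene weight_big_mid [ 0.387 -0.13   0.026] 0.52 [385. 183.]
scene timer_box_mid [0.594 0.363 0.011] 0.85 [264. 329.]
scene vial_mid [0.428 0.344 0.026] 0.4 [330. 340.]
scene vial_mid [0.652 0.096 0.106] 0.36 [273. 215.]
scene beaker_mid [ 0.694 -0.298  0.052] 0.66 [303. 113.]
top cover [0.648 0.098 0.105] 0.84 [306. 158.]
top grip_mid [0.569 0.137 0.135] 0.63 [288. 185.]
top dropper_mid [0.48  0.099 0.044] 0.72 [304. 228.]
top dropper_mid [ 0.483 -0.003  0.046] 0.64 [343. 228.]
top dropper_mid [0.424 0.022 0.046] 0.61 [333. 251.]
top weight_big_mid [ 0.395 -0.13   0.024] 0.59 [392. 265.]
top timer_box_mid [0.599 0.369 0.011] 0.63 [205. 183.]
top vial_mid [0.433 0.342 0.022] 0.55 [209. 245.]
top beaker_mid [ 0.691 -0.296  0.052] 0.81 [457. 152.]
```

View pics/scene0.png

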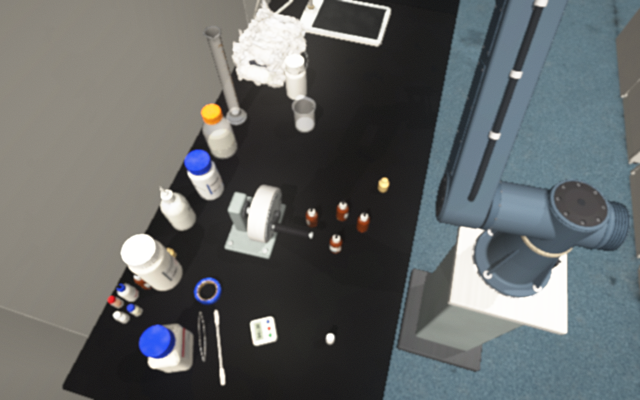

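```bash
python3 -c "
import cv2
a=cv2.imread('pics/top0.png')[120:300,180:420];cv2.imwrite('pics/topc.png',cv2.resize(a,None,fx=3.3,fy=3.3,interpolation=2))"
```

```text
(no output)
```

View pics/topc.png

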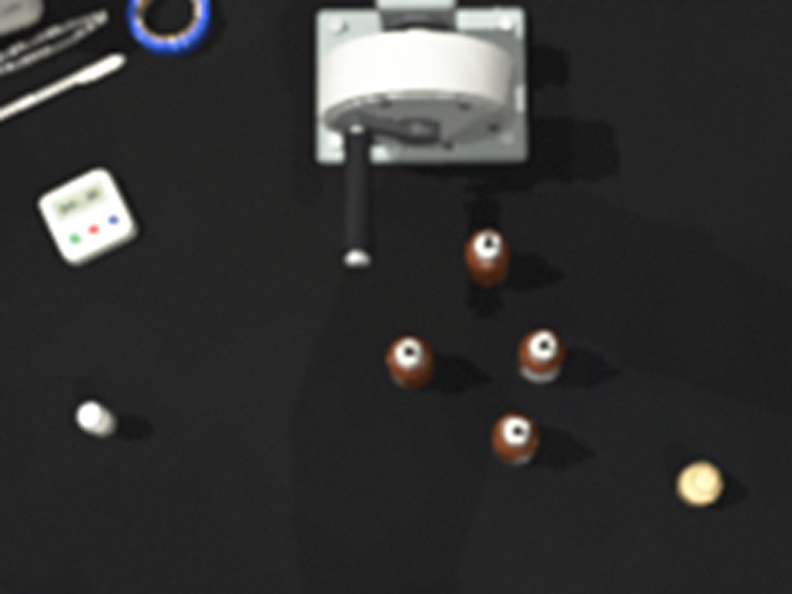

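There are four look-alike bottles, at scene pixels (311,217), (342,210), (336,243) and (363,221). The farthest one is at (311,217), about (0.566, 0.045). It stands right of the axle next to the crank, so it fits the description; in the top crop it is at (487,257). The crank grip runs from (355,130) to (355,258) in that crop. I'll approach with the hand yawed and leaning back, so the gripper's body clears the grip, the drum and the neighbouring bottles.

```bash
cat >> h.py <<'E'
def ori(psi,lean):
    p,l=np.radians([psi,lean]); v=np.array([np.cos(p),np.sin(p),0]); y=np.array([np.sin(p),-np.cos(p),0])
    z=np.array([0,0,-1])*np.cos(l)+v*np.sin(l); return R.from_matrix(np.c_[np.cross(y,z),y,z])
def plan(p,Rt,step=38,deg=6.5,dec=0):
    o=robot.get_obs(); p0=np.array(o["position"]); R0=R.from_quat(o["tool_rot"])
    w=(R0.inv()*Rt).as_rotvec(); d=np.array(p)-p0
    n=max(int(np.ceil(max(np.linalg.norm(d)*1000/step,np.degrees(np.linalg.norm(w))/deg))),1)
    k=0
    while k<n:
        m=min(8,n-k); Ra=R0*R.from_rotvec(w*k/n); rows=[]
        for i in range(1,m+1):
            t=Ra.inv().apply(d*i/n)*1000; r=np.degrees(w*i/n)
            rows.append(" ".join(f"{a:.{dec}f}" for a in t)+" "+" ".join(f"{a:.1f}" for a in r))
        print("; ".join(rows)); k+=m
E
python3 - <<'E'
from h import *
plan([0.53,0.0,0.26],ori(55,25))
E
```

```text
27 -26 -1 0.5 1.3 -2.1; 54 -52 -2 0.9 2.5 -4.2; 81 -78 -2 1.4 3.8 -6.4; 108 -105 -3 1.9 5.0 -8.5; 135 -131 -4 2.4 6.3 -10.6; 162 -157 -5 2.8 7.6 -12.7; 189 -183 -6 3.3 8.8 -14.9; 216 -209 -7 3.8 10.1 -17.0
33 -17 6 0.5 1.3 -2.1; 66 -34 12 0.9 2.5 -4.2; 99 -51 18 1.4 3.8 -6.4; 132 -68 24 1.9 5.0 -8.5; 165 -85 30 2.4 6.3 -10.6; 198 -102 36 2.8 7.6 -12.7; 231 -119 42 3.3 8.8 -14.9; 264 -136 48 3.8 10.1 -17.0
35 -6 13 0.5 1.3 -2.1; 70 -12 26 0.9 2.5 -4.2; 105 -19 38 1.4 3.8 -6.4
```

Request:
{"name": "move_arm", "arguments": {
  "series": "27 -26 -1 0.5 1.3 -2.1; 54 -52 -2 0.9 2.5 -4.2; 81 -78 -2 1.4 3.8 -6.4; 108 -105 -3 1.9 5 -8.5; 135 -131 -4 2.4 6.3 -10.6; 162 -157 -5 2.8 7.6 -12.7; 189 -183 -6 3.3 8.8 -14.9; 216 -209 -7 3.8 10.1 -17",
  "jaw": 1
}}

```text
time: 1.57
position: [0.3111, -0.3497, 0.2519]
tool_rot: [0.959, 0.267, 0.084, -0.043]
ft_force: [0.4, -0.2, -0.3]
grip_width: 0.0874
grip_force: 0.0
```

Request:
{"name": "move_arm", "arguments": {
  "series": "33 -17 6 0.5 1.3 -2.1; 66 -34 12 0.9 2.5 -4.2; 99 -51 18 1.4 3.8 -6.4; 132 -68 24 1.9 5 -8.5; 165 -85 30 2.4 6.3 -10.6; 198 -102 36 2.8 7.6 -12.7; 231 -119 42 3.3 8.8 -14.9; 264 -136 48 3.8 10.1 -17"
}}

```text
time: 2.23
position: [0.47, -0.0942, 0.2583]
tool_rot: [0.896, 0.404, 0.164, -0.085]
ft_force: [0.1, -0.3, -0.5]
grip_width: 0.0872
grip_force: 0.0
```

Request:
{"name": "move_arm", "arguments": {
  "series": "35 -6 13 0.5 1.3 -2.1; 70 -12 26 0.9 2.5 -4.2; 105 -19 38 1.4 3.8 -6.4; 105 -19 38 1.4 3.8 -6.4; 105 -19 38 1.4 3.8 -6.4"
}}

```text
time: 2.65
position: [0.529, 0.0021, 0.2609]
tool_rot: [0.865, 0.453, 0.192, -0.101]
ft_force: [0.0, -0.5, 0.4]
grip_width: 0.087
grip_force: 0.0
```

```bash
python3 - <<'E'
from h import *
o=robot.get_obs(); print(o["position"],o["q"],o["time"])
for n in ["wrist","scene","top"]:
    c=robot.camera(n); save(c,n+"1")
    for t in ["hub","cover","grip_mid","dropper_mid"]:
        for d in robot.tip_of(c,t)[:4]: print(n,t,np.round(d["xyz"],3),round(d["p"],2),px(c,d["xyz"]))
a=cv2.imread("pics/wrist1.png");b=cv2.imread("pics/scene1.png")[100:350,180:580]
cv2.imwrite("pics/c1.png",np.vstack([cv2.resize(a,(480,300)),cv2.resize(b,(480,300))]))
E
```

```text
[0.52895139 0.00209878 0.26088777] [-0.44501404  0.33615023  1.8205672   0.52820565  0.97933646 -0.13769606] 2.65
wrist cover [0.652 0.099 0.105] 0.62 [365. 109.]
wrist grip_mid [0.567 0.137 0.138] 0.66 [273. 111.]
wrist dropper_mid [0.564 0.044 0.043] 0.88 [325. 206.]
wrist dropper_mid [0.481 0.098 0.048] 0.79 [242. 207.]
wrist dropper_mid [0.425 0.016 0.044] 0.78 [241. 293.]
wrist dropper_mid [ 0.488 -0.005  0.045] 0.43 [296. 277.]
scene cover [0.652 0.095 0.105] 0.95 [273. 215.]
scene cover [0.43  0.343 0.026] 0.35 [329. 339.]
scene grip_mid [0.566 0.135 0.138] 0.76 [300. 232.]
scene dropper_mid [0.567 0.042 0.044] 0.75 [311. 216.]
scene dropper_mid [0.42  0.014 0.048] 0.64 [364. 220.]
scene dropper_mid [0.486 0.002 0.047] 0.63 [342. 210.]
scene dropper_mid [0.476 0.105 0.048] 0.49 [336. 244.]
top cover [0.648 0.098 0.101] 0.79 [306. 158.]
top cover [0.564 0.043 0.05 ] 0.46 [327. 196.]
top grip_mid [0.57  0.136 0.137] 0.78 [288. 184.]
top grip_mid [ 0.694 -0.297  0.053] 0.61 [457. 152.]
top dropper_mid [0.48  0.098 0.044] 0.72 [304. 228.]
top dropper_mid [0.424 0.019 0.048] 0.65 [334. 251.]
top dropper_mid [0.564 0.039 0.049] 0.41 [328. 196.]
```

View pics/c1.png

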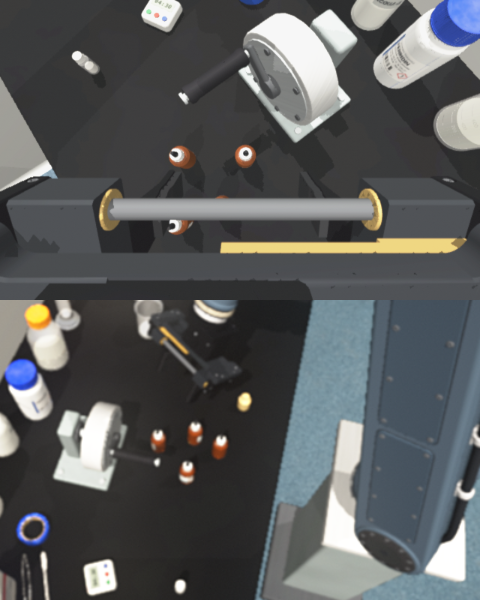

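In the wrist picture (upper half of c1) the target bottle is at (245,155), and the networks agree on about (0.565, 0.043). The wide side of the gripper's body lies along the closing axis, as I assumed.

```bash
python3 - <<'E'
from h import *
plan([0.564,0.042,0.15],ori(55,25),step=35)
T=ori(55,25); print(T.inv().apply([0,0,-96]), R.from_quat(robot.get_obs()["tool_rot"]).inv().apply([0,0,1]))
E
```

```text
1 1 31 -0.0 -0.0 0.0; 1 3 62 -0.0 -0.1 0.0; 2 4 93 -0.0 -0.1 0.1; 2 5 123 -0.0 -0.1 0.1
[-4.05713531e+01 -2.66453526e-15  8.70055476e+01] [ 4.24248800e-01 -1.88192562e-04 -9.05545648e-01]
```

Request:
{"name": "move_arm", "arguments": {
  "series": "1 1 31 0 0 0; 1 3 62 0 0 0; 2 4 93 0 0 0; 2 5 123 0 0 0; 2 5 123 0 0 0"
}}

```text
time: 3.82
position: [0.5618, 0.044, 0.1457]
tool_rot: [0.866, 0.452, 0.19, -0.104]
ft_force: [-0.5, -0.3, -0.4]
grip_width: 0.0869
grip_force: 0.0
```

Request:
{"name": "move_arm", "arguments": {
  "series": "-10 0 21 0 0 0; -20 0 43 0 0 0; -30 0 65 0 0 0; -40 0 87 0 0 0; -40 0 87 0 0 0; -40 0 87 0 0 0"
}}

```text
time: 4.32
position: [0.5639, 0.0425, 0.0547]
tool_rot: [0.866, 0.451, 0.192, -0.101]
ft_force: [-0.4, 0.4, 0.4]
grip_width: 0.0872
grip_force: 0.0
```

Request:
{"name": "move_arm", "arguments": {
  "series": "0 0 0 0 0 0; 0 0 0 0 0 0; 0 0 0 0 0 0; 0 0 0 0 0 0; 0 0 0 0 0 0; 0 0 0 0 0 0; 0 0 0 0 0 0; 0 0 0 0 0 0",
  "jaw": 0.2,
  "newtons": 12
}}

```text
time: 4.98
position: [0.5641, 0.0426, 0.0547]
tool_rot: [0.865, 0.451, 0.193, -0.101]
ft_force: [-0.4, 0.2, 0.2]
grip_width: 0.0417
grip_force: 0.0
```

Request:
{"name": "move_arm", "arguments": {
  "series": "0 0 0 0 0 0; 0 0 0 0 0 0; 0 0 0 0 0 0; 0 0 0 0 0 0"
}}

```text
time: 5.32
position: [0.5642, 0.0425, 0.0545]
tool_rot: [0.865, 0.451, 0.193, -0.101]
ft_force: [0.5, -0.1, 0.1]
grip_width: 0.0326
grip_force: 11.9
```

Request:
{"name": "move_arm", "arguments": {
  "series": "8 0 -18 0 0 0; 17 0 -36 0 0 0; 26 0 -54 0 0 0; 34 0 -73 0 0 0; 43 0 -91 0 0 0; 51 0 -109 0 0 0; 55 0 -118 0 0 0; 55 0 -118 0 0 0"
}}

```text
time: 5.98
position: [0.5649, 0.042, 0.1868]
tool_rot: [0.865, 0.452, 0.194, -0.099]
ft_force: [-0.5, -0.1, -0.7]
grip_width: 0.0327
grip_force: 11.9
```

```bash
python3 - <<'E'
from h import *
o=robot.get_obs(); print(o["position"],o["q"],o["ft_force"],o["grip_width"],o["grip_force"])
c=robot.camera("scene"); save(c,"scene2")
for t in ["dropper_mid"]:
        for d in robot.tip_of(c,t)[:5]: print(t,np.round(d["xyz"],3),round(d["p"],2),px(c,d["xyz"]))
plan([0.52,-0.27,0.18],ori(10,25),step=35)
E
```

```text
[0.56493831 0.04204415 0.18679614] [-0.33779095  0.4888374   1.82966265  0.61104562  0.79320953 -0.15873833] [-0.52545203 -0.08063322 -0.65727462] 0.03274774846440032 11.93786102347076
dropper_mid [0.478 0.099 0.047] 0.77 [336. 242.]
dropper_mid [0.489 0.002 0.045] 0.71 [341. 210.]
dropper_mid [0.563 0.046 0.177] 0.66 [310. 194.]
dropper_mid [0.422 0.018 0.046] 0.63 [363. 221.]
-26 14 -12 -1.9 -0.0 4.1; -51 29 -23 -3.8 -0.0 8.2; -77 43 -35 -5.7 -0.0 12.3; -103 57 -46 -7.6 -0.0 16.3; -128 71 -58 -9.6 -0.0 20.4; -154 86 -69 -11.5 -0.0 24.5; -180 100 -81 -13.4 -0.1 28.6; -205 114 -92 -15.3 -0.1 32.7
-13 28 -6 -1.9 -0.0 4.1; -26 56 -11 -3.8 -0.0 8.2
```

Request:
{"name": "move_arm", "arguments": {
  "series": "-26 14 -12 -1.9 0 4.1; -51 29 -23 -3.8 0 8.2; -77 43 -35 -5.7 0 12.3; -103 57 -46 -7.6 0 16.3; -128 71 -58 -9.6 0 20.4; -154 86 -69 -11.5 0 24.5; -180 100 -81 -13.4 0 28.6; -205 114 -92 -15.3 0 32.7"
}}

```text
time: 6.75
position: [0.5275, -0.2082, 0.1792]
tool_rot: [0.963, 0.159, 0.213, -0.037]
ft_force: [0.2, 0.2, -0.9]
grip_width: 0.0327
grip_force: 11.9
```

Request:
{"name": "move_arm", "arguments": {
  "series": "-13 28 -6 -1.9 0 4.1; -26 56 -11 -3.8 0 8.2; -26 56 -11 -3.8 0 8.2; -26 56 -11 -3.8 0 8.2"
}}

```text
time: 7.08
position: [0.5195, -0.2701, 0.1782]
tool_rot: [0.973, 0.083, 0.215, -0.02]
ft_force: [-0.2, -0.1, -0.9]
grip_width: 0.0325
grip_force: 11.9
```

```bash
python3 - <<'E'
from h import *
o=robot.get_obs(); print(o["position"],o["q"],o["ft_force"],o["grip_width"],o["grip_force"])
plan([0.52,-0.27,0.056],ori(10,25),step=22,dec=1)
E
```

```text
[ 0.51949574 -0.27006132  0.17822078] [-0.85336582  0.50090536  1.84104723  0.62863921  0.66523021  0.07082381] [-0.23795766 -0.08425188 -0.85139006] 0.032459051479628596 11.938284253701568
-8.5 0.1 18.5 -0.0 0.0 -0.0; -17.1 0.2 37.0 -0.0 0.0 -0.1; -25.6 0.2 55.5 -0.1 0.0 -0.1; -34.1 0.3 74.0 -0.1 0.0 -0.1; -42.6 0.4 92.5 -0.1 0.0 -0.2; -51.2 0.5 111.0 -0.1 0.0 -0.2
```

Request:
{"name": "move_arm", "arguments": {
  "series": "-8.5 0 18.5 0 0 0; -17 0 37 0 0 0; -25.5 0 55.5 0 0 0; -34 0 74 0 0 0; -42.5 0 92.5 0 0 0; -49 0 107 0 0 0; -51 0 111 0 0 0; -51 0 111 0 0 0"
}}

```text
time: 7.75
position: [0.5205, -0.2669, 0.0559]
tool_rot: [0.973, 0.085, 0.215, -0.022]
ft_force: [0.0, -0.8, -0.4]
grip_width: 0.0329
grip_force: 12.0
```

```bash
python3 - <<'E'
from h import *
o=robot.get_obs(); print(o["position"],o["ft_force"])
c=robot.camera("scene"); 
for d in robot.tip_of(c,"dropper_mid")[:5]: print(np.round(d["xyz"],3),round(d["p"],2),px(c,d["xyz"]))
E
```

```text
[ 0.52045284 -0.26685673  0.0559312 ] [ 0.02106708 -0.78310533 -0.35940511]
[0.477 0.101 0.046] 0.71 [336. 243.]
[0.488 0.001 0.046] 0.65 [342. 210.]
[0.423 0.02  0.048] 0.56 [363. 221.]
[ 0.521 -0.264  0.049] 0.43 [353. 134.]
```

Request:
{"name": "move_arm", "arguments": {
  "series": "-0.4 0 0.9 0 0 0; -0.8 0 1.8 0 0 0; -0.8 0 1.8 0 0 0; -0.8 0 1.8 0 0 0"
}}

```text
time: 8.18
position: [0.5215, -0.2692, 0.0565]
tool_rot: [0.972, 0.085, 0.217, -0.019]
ft_force: [0.7, 0.8, -0.6]
grip_width: 0.0323
grip_force: 12.0
```

Request:
{"name": "move_arm", "arguments": {
  "series": "0 0 0 0 0 0; 0 0 0 0 0 0; 0 0 0 0 0 0; 0 0 0 0 0 0; 0 0 0 0 0 0; 0 0 0 0 0 0",
  "jaw": 0.75
}}

```text
time: 8.68
position: [0.5213, -0.269, 0.0559]
tool_rot: [0.972, 0.085, 0.216, -0.019]
ft_force: [-0.4, -0.7, 0.3]
grip_width: 0.0622
grip_force: 0.0
```

Request:
{"name": "move_arm", "arguments": {
  "series": "8 0 -18 0 0 0; 20 0 -42 0 0 0; 34 0 -73 0 0 0; 48 0 -103 0 0 0; 62 0 -133 0 0 0; 76 0 -163 0 0 0; 76 0 -163 0 0 0; 76 0 -163 0 0 0"
}}

```text
time: 9.35
position: [0.5218, -0.27, 0.2381]
tool_rot: [0.972, 0.085, 0.218, -0.017]
ft_force: [-0.8, 0.1, -0.5]
grip_width: 0.0652
grip_force: 0.0
```

```bash
python3 - <<'E'
from h import *
o=robot.get_obs(); print(o["position"],o["ft_force"],o["q"])
for n in ["scene","top"]:
    c=robot.camera(n); save(c,n+"3")
    for t in ["cover","grip_mid","dropper_mid"]:
        for d in robot.tip_of(c,t)[:4]: print(n,t,np.round(d["xyz"],3),round(d["p"],2),px(c,d["xyz"]))
a=cv2.imread("pics/scene3.png")[80:280,180:420];b=cv2.imread("pics/top3.png")[120:320,260:500]
cv2.imwrite("pics/c3.png",np.hstack([cv2.resize(a,(400,333)),cv2.resize(b,(400,333))]))
E
```

```text
[ 0.52175552 -0.27000937  0.23811576] [-0.7542478   0.06106281 -0.52196584] [-0.84997563  0.40374854  1.78687381  0.5392727   0.78386861  0.19105989]
scene cover [0.651 0.099 0.106] 0.78 [273. 216.]
scene cover [0.432 0.343 0.026] 0.71 [328. 338.]
scene dropper_mid [0.422 0.017 0.047] 0.78 [363. 221.]
scene dropper_mid [0.49  0.004 0.046] 0.52 [341. 211.]
scene dropper_mid [0.478 0.101 0.045] 0.52 [336. 243.]
scene dropper_mid [ 0.52  -0.266  0.045] 0.46 [353. 134.]
top cover [0.65  0.097 0.103] 0.56 [306. 157.]
top grip_mid [0.572 0.137 0.137] 0.56 [288. 183.]
top dropper_mid [0.651 0.095 0.102] 0.66 [307. 157.]
top dropper_mid [ 0.486 -0.003  0.045] 0.56 [344. 227.]
top dropper_mid [0.423 0.02  0.047] 0.51 [334. 251.]
top dropper_mid [0.48  0.096 0.045] 0.48 [305. 228.]
```

View pics/c3.png

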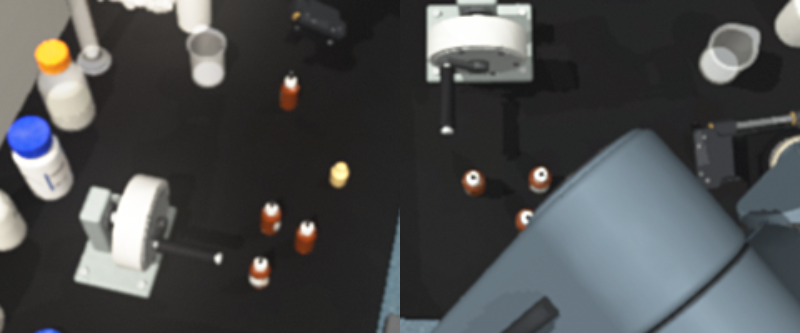

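The bottle stands upright at (289,92) in the left crop, far from the crank. Next I need the axle's direction, then the move to above the grip.

```bash
python3 - <<'E'
from h import *
c=robot.camera("top"); M=np.asarray(c["mtx"]);W=np.asarray(c["world_to_cam"])
def bp(u,v,z):
    Ri=W[:3,:3].T; o=-Ri@W[:3,3]; d=Ri@np.linalg.inv(M)@[u,v,1]; return o+d*(z-o[2])/d[2]
f=lambda x,y,z: bp(180+x/3.3,120+y/3.3,z).round(4)
print("grip ends",f(356,150,.137),f(357,252,.137))
print("plate",f(317,162,.014),f(527,162,.014),f(530,12,.014),f(317,12,.014))
plan([0.569,0.136,0.235],ori(3,0),step=38)
E
```

```text
grip ends [0.6168 0.1389 0.137 ] [0.5396 0.1346 0.137 ]
plate [0.6425 0.1801 0.014 ] [0.6477 0.0096 0.014 ] [0.7772 0.0101 0.014 ] [0.7718 0.1867 0.014 ]
10 -36 5 -0.2 -2.3 0.6; 19 -71 9 -0.3 -4.5 1.2; 29 -107 14 -0.5 -6.8 1.9; 39 -142 18 -0.6 -9.1 2.5; 48 -178 23 -0.8 -11.4 3.1; 58 -213 27 -0.9 -13.6 3.7; 68 -249 32 -1.1 -15.9 4.3; 77 -284 37 -1.2 -18.2 4.9
7 -36 1 -0.2 -2.3 0.6; 15 -73 2 -0.3 -4.5 1.2; 22 -109 3 -0.5 -6.8 1.9
```

Request:
{"name": "move_arm", "arguments": {
  "series": "10 -36 5 -0.2 -2.3 0.6; 19 -71 9 -0.3 -4.5 1.2; 29 -107 14 -0.5 -6.8 1.9; 39 -142 18 -0.6 -9.1 2.5; 48 -178 23 -0.8 -11.4 3.1; 58 -213 27 -0.9 -13.6 3.7; 68 -249 32 -1.1 -15.9 4.3; 77 -284 37 -1.2 -18.2 4.9",
  "jaw": 0.8
}}

```text
time: 10.47
position: [0.5561, 0.0273, 0.2351]
tool_rot: [0.997, 0.043, 0.059, -0.004]
ft_force: [1.0, -0.5, 0.7]
grip_width: 0.0696
grip_force: 0.0
```

Request:
{"name": "move_arm", "arguments": {
  "series": "7 -36 1 -0.2 -2.3 0.6; 15 -73 2 -0.3 -4.5 1.2; 22 -109 3 -0.5 -6.8 1.9; 22 -109 3 -0.5 -6.8 1.9; 22 -109 3 -0.5 -6.8 1.9"
}}

```text
time: 10.88
position: [0.569, 0.138, 0.2346]
tool_rot: [1.0, 0.028, 0.0, 0.001]
ft_force: [-0.7, -0.3, 0.5]
grip_width: 0.0694
grip_force: 0.0
```

```bash
python3 - <<'E'
from h import *
o=robot.get_obs(); print(o["position"],o["tool_rot"],o["q"],o["time"])
for n in ["wrist","scene"]:
    c=robot.camera(n); save(c,n+"4")
    for t in ["hub","cover","grip_mid"]:
        for d in robot.tip_of(c,t)[:2]: print(n,t,np.round(d["xyz"],3),round(d["p"],2),px(c,d["xyz"]))
plan([0.569,0.136,0.140],ori(2.5,0),step=20,dec=1)
E
```

```text
[0.56895494 0.1379694  0.23455598] [9.99594615e-01 2.84474189e-02 3.02321693e-04 1.12192693e-03] [ 0.04826169  0.48571009  1.54522876 -0.00251791  1.11009499  1.56327424] 10.8833
wrist cover [0.652 0.096 0.108] 0.73 [379.  95.]
wrist grip_mid [0.567 0.137 0.14 ] 0.72 [321. 205.]
scene cover [0.652 0.096 0.107] 0.91 [273. 215.]
scene cover [ 0.39  -0.129  0.022] 0.58 [384. 184.]
scene grip_mid [0.565 0.135 0.139] 0.63 [300. 232.]
0.0 -0.3 19.1 0.0 -0.0 0.1; 0.1 -0.7 38.2 0.1 -0.0 0.2; 0.1 -1.0 57.2 0.1 -0.0 0.2; 0.2 -1.3 76.3 0.1 -0.0 0.3; 0.2 -1.7 95.4 0.1 -0.1 0.4
```

View pics/wrist4.png

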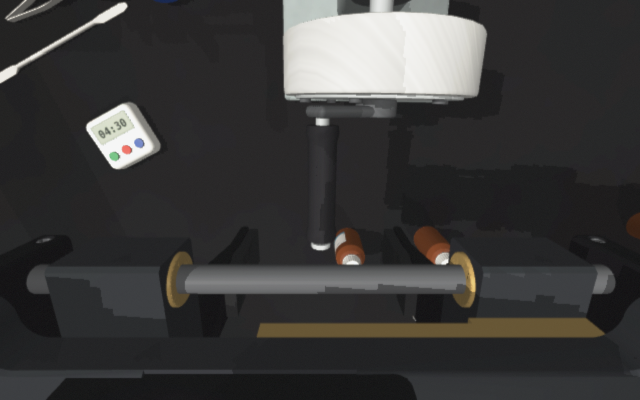

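Request:
{"name": "move_arm", "arguments": {
  "series": "0 0 20 0 0 0; 0 -0.5 40 0 0 0; 0 -1 60 0 0 0; 0 -1 80 0 0 0; 0 -1 94 0 0 0; 0 -1 94 0 0 0; 0 -1 94 0 0 0"
}}

```text
time: 11.87
position: [0.5686, 0.136, 0.1409]
tool_rot: [1.0, 0.026, -0.0, 0.001]
ft_force: [-0.4, -0.3, -0.4]
grip_width: 0.0694
grip_force: 0.0
```

Request:
{"name": "move_arm", "arguments": {
  "series": "0 0 0 0 0 0; 0 0 0 0 0 0; 0 0 0 0 0 0; 0 0 0 0 0 0; 0 0 0 0 0 0; 0 0 0 0 0 0; 0 0 0 0 0 0; 0 0 0 0 0 0",
  "jaw": 0.05,
  "newtons": 40
}}

```text
time: 12.53
position: [0.5689, 0.1366, 0.1413]
tool_rot: [1.0, 0.026, 0.001, 0.001]
ft_force: [-0.5, 0.2, 0.3]
grip_width: 0.0242
grip_force: 0.0
```

Request:
{"name": "move_arm", "arguments": {
  "series": "0 0 0 0 0 0; 0 0 0 0 0 0; 0 0 0 0 0 0; 0 0 0 0 0 0; 0 0 0 0 0 0"
}}

```text
time: 12.95
position: [0.5688, 0.137, 0.1414]
tool_rot: [1.0, 0.026, 0.001, 0.001]
ft_force: [-0.7, 3.1, 0.6]
grip_width: 0.0211
grip_force: 40.0
```

```bash
python3 - <<'E'
from h import *
o=robot.get_obs(); print(o)
E
```

```text
{'time': 12.95, 'q': array([ 0.04621475,  0.60931681,  1.62673009, -0.0019143 ,  0.9044775 ,
        1.56596777]), 'joint_velocities': array([-0.00073715,  0.00168624, -0.00036674,  0.00052576,  0.00039836,
       -0.00217306]), 'joint_torque': array([ -2.00191453, -42.42418528, -13.19330156,  -0.80703668,
        -0.18520885,  -0.06376505]), 'position': array([0.56884379, 0.13699933, 0.14137268]), 'tool_rot': array([9.99658653e-01, 2.61098859e-02, 5.49584339e-04, 7.41518786e-04]), 'ft_force': array([-0.71099067,  3.10335254,  0.64188155]), 'moment': array([ 0.60732237,  0.10033532, -0.12651576]), 'grip_force': 39.97587086632848, 'grip_width': 0.02114374358664688}
```

```bash
cat >> h.py <<'E'
def arc(t0,t1s,rad=55.):
    for k in range(len(t1s)):
        a=t0 if k==0 else t1s[k-1]
        th=np.radians(np.linspace(a,t1s[k],9)[1:]); s=np.radians(a)
        print(t1s[k],"|","; ".join(f"0 {-rad*(np.sin(t)-np.sin(s)):.1f} {-rad*(np.cos(t)-np.cos(s)):.1f} 0 0 0" for t in th))
E
python3 -c "
from h import *
arc(52.5,list(range(80,441,30)))"
```

```text
80 | 0 -1.9 2.7 0 0 0; 0 -3.7 5.5 0 0 0; 0 -5.3 8.4 0 0 0; 0 -6.7 11.3 0 0 0; 0 -7.9 14.4 0 0 0; 0 -9.0 17.5 0 0 0; 0 -9.9 20.7 0 0 0; 0 -10.5 23.9 0 0 0
110 | 0 -0.5 3.6 0 0 0; 0 -0.8 7.2 0 0 0; 0 -0.8 10.8 0 0 0; 0 -0.6 14.3 0 0 0; 0 -0.2 17.9 0 0 0; 0 0.5 21.5 0 0 0; 0 1.4 24.9 0 0 0; 0 2.5 28.4 0 0 0
140 | 0 1.3 3.3 0 0 0; 0 2.9 6.6 0 0 0; 0 4.7 9.7 0 0 0; 0 6.6 12.7 0 0 0; 0 8.8 15.6 0 0 0; 0 11.1 18.3 0 0 0; 0 13.6 20.9 0 0 0; 0 16.3 23.3 0 0 0
170 | 0 2.8 2.2 0 0 0; 0 5.8 4.3 0 0 0; 0 8.9 6.1 0 0 0; 0 12.1 7.7 0 0 0; 0 15.4 9.1 0 0 0; 0 18.8 10.3 0 0 0; 0 22.3 11.3 0 0 0; 0 25.8 12.0 0 0 0
200 | 0 3.6 0.5 0 0 0; 0 7.2 0.8 0 0 0; 0 10.8 0.8 0 0 0; 0 14.3 0.6 0 0 0; 0 17.9 0.2 0 0 0; 0 21.5 -0.5 0 0 0; 0 24.9 -1.4 0 0 0; 0 28.4 -2.5 0 0 0
230 | 0 3.3 -1.3 0 0 0; 0 6.6 -2.9 0 0 0; 0 9.7 -4.7 0 0 0; 0 12.7 -6.6 0 0 0; 0 15.6 -8.8 0 0 0; 0 18.3 -11.1 0 0 0; 0 20.9 -13.6 0 0 0; 0 23.3 -16.3 0 0 0
260 | 0 2.2 -2.8 0 0 0; 0 4.3 -5.8 0 0 0; 0 6.1 -8.9 0 0 0; 0 7.7 -12.1 0 0 0; 0 9.1 -15.4 0 0 0; 0 10.3 -18.8 0 0 0; 0 11.3 -22.3 0 0 0; 0 12.0 -25.8 0 0 0
290 | 0 0.5 -3.6 0 0 0; 0 0.8 -7
[... 229 characters left out ...]
0 -11.1 -18.3 0 0 0; 0 -13.6 -20.9 0 0 0; 0 -16.3 -23.3 0 0 0
350 | 0 -2.8 -2.2 0 0 0; 0 -5.8 -4.3 0 0 0; 0 -8.9 -6.1 0 0 0; 0 -12.1 -7.7 0 0 0; 0 -15.4 -9.1 0 0 0; 0 -18.8 -10.3 0 0 0; 0 -22.3 -11.3 0 0 0; 0 -25.8 -12.0 0 0 0
380 | 0 -3.6 -0.5 0 0 0; 0 -7.2 -0.8 0 0 0; 0 -10.8 -0.8 0 0 0; 0 -14.3 -0.6 0 0 0; 0 -17.9 -0.2 0 0 0; 0 -21.5 0.5 0 0 0; 0 -24.9 1.4 0 0 0; 0 -28.4 2.5 0 0 0
410 | 0 -3.3 1.3 0 0 0; 0 -6.6 2.9 0 0 0; 0 -9.7 4.7 0 0 0; 0 -12.7 6.6 0 0 0; 0 -15.6 8.8 0 0 0; 0 -18.3 11.1 0 0 0; 0 -20.9 13.6 0 0 0; 0 -23.3 16.3 0 0 0
440 | 0 -2.2 2.8 0 0 0; 0 -4.3 5.8 0 0 0; 0 -6.1 8.9 0 0 0; 0 -7.7 12.1 0 0 0; 0 -9.1 15.4 0 0 0; 0 -10.3 18.8 0 0 0; 0 -11.3 22.3 0 0 0; 0 -12.0 25.8 0 0 0
```

Request:
{"name": "move_arm", "arguments": {
  "series": "0 -1.9 2.7 0 0 0; 0 -3.7 5.5 0 0 0; 0 -5.3 8.4 0 0 0; 0 -6.7 11.3 0 0 0; 0 -7.9 14.4 0 0 0; 0 -9 17.5 0 0 0; 0 -9.9 20.7 0 0 0; 0 -10.5 23.9 0 0 0"
}}

```text
time: 13.62
position: [0.5684, 0.1474, 0.1183]
tool_rot: [1.0, 0.026, 0.001, 0.001]
ft_force: [-2.1, 3.1, 7.8]
grip_width: 0.0208
grip_force: 40.0
```

Request:
{"name": "move_arm", "arguments": {
  "series": "0 -0.5 3.6 0 0 0; 0 -0.8 7.2 0 0 0; 0 -0.8 10.8 0 0 0; 0 -0.6 14.3 0 0 0; 0 -0.2 17.9 0 0 0; 0 0.5 21.5 0 0 0; 0 1.4 24.9 0 0 0; 0 2.5 28.4 0 0 0"
}}

```text
time: 14.28
position: [0.5685, 0.145, 0.0889]
tool_rot: [1.0, 0.026, 0.001, 0.001]
ft_force: [-0.9, 4.5, 1.4]
grip_width: 0.0212
grip_force: 40.0
```

Request:
{"name": "move_arm", "arguments": {
  "series": "0 1.3 3.3 0 0 0; 0 2.9 6.6 0 0 0; 0 4.7 9.7 0 0 0; 0 6.6 12.7 0 0 0; 0 8.8 15.6 0 0 0; 0 11.1 18.3 0 0 0; 0 13.6 20.9 0 0 0; 0 16.3 23.3 0 0 0"
}}

```text
time: 14.95
position: [0.5692, 0.1278, 0.0651]
tool_rot: [1.0, 0.026, 0.0, 0.001]
ft_force: [0.2, 3.9, -2.5]
grip_width: 0.0209
grip_force: 40.0
```

Request:
{"name": "move_arm", "arguments": {
  "series": "0 2.8 2.2 0 0 0; 0 5.8 4.3 0 0 0; 0 8.9 6.1 0 0 0; 0 12.1 7.7 0 0 0; 0 15.4 9.1 0 0 0; 0 18.8 10.3 0 0 0; 0 22.3 11.3 0 0 0; 0 25.8 12 0 0 0"
}}

```text
time: 15.62
position: [0.5704, 0.1016, 0.0536]
tool_rot: [1.0, 0.026, -0.0, 0.001]
ft_force: [-0.8, 2.8, -2.8]
grip_width: 0.0211
grip_force: 40.0
```

Request:
{"name": "move_arm", "arguments": {
  "series": "0 3.6 0.5 0 0 0; 0 7.2 0.8 0 0 0; 0 10.8 0.8 0 0 0; 0 14.3 0.6 0 0 0; 0 17.9 0.2 0 0 0; 0 21.5 -0.5 0 0 0; 0 24.9 -1.4 0 0 0; 0 28.4 -2.5 0 0 0"
}}

```text
time: 16.28
position: [0.5717, 0.0737, 0.0565]
tool_rot: [1.0, 0.026, -0.0, 0.001]
ft_force: [-3.8, 2.4, 0.8]
grip_width: 0.0211
grip_force: 40.0
```

Request:
{"name": "move_arm", "arguments": {
  "series": "0 3.3 -1.3 0 0 0; 0 6.6 -2.9 0 0 0; 0 9.7 -4.7 0 0 0; 0 12.7 -6.6 0 0 0; 0 15.6 -8.8 0 0 0; 0 18.3 -11.1 0 0 0; 0 20.9 -13.6 0 0 0; 0 23.3 -16.3 0 0 0"
}}

```text
time: 16.95
position: [0.5727, 0.0511, 0.0727]
tool_rot: [1.0, 0.026, -0.0, 0.001]
ft_force: [-5.3, 3.7, -0.1]
grip_width: 0.0209
grip_force: 40.0
```

Request:
{"name": "move_arm", "arguments": {
  "series": "0 2.2 -2.8 0 0 0; 0 4.3 -5.8 0 0 0; 0 6.1 -8.9 0 0 0; 0 7.7 -12.1 0 0 0; 0 9.1 -15.4 0 0 0; 0 10.3 -18.8 0 0 0; 0 11.3 -22.3 0 0 0; 0 12 -25.8 0 0 0"
}}

```text
time: 17.62
position: [0.5731, 0.0394, 0.098]
tool_rot: [1.0, 0.026, -0.001, 0.0]
ft_force: [-3.3, 4.9, -3.1]
grip_width: 0.0208
grip_force: 39.9
```

Request:
{"name": "move_arm", "arguments": {
  "series": "0 0.5 -3.6 0 0 0; 0 0.8 -7.2 0 0 0; 0 0.8 -10.8 0 0 0; 0 0.6 -14.3 0 0 0; 0 0.2 -17.9 0 0 0; 0 -0.5 -21.5 0 0 0; 0 -1.4 -24.9 0 0 0; 0 -2.5 -28.4 0 0 0"
}}

```text
time: 18.28
position: [0.573, 0.0416, 0.1265]
tool_rot: [1.0, 0.026, -0.001, 0.001]
ft_force: [-2.7, 4.3, -9.0]
grip_width: 0.0211
grip_force: 39.9
```

Request:
{"name": "move_arm", "arguments": {
  "series": "0 -1.3 -3.3 0 0 0; 0 -2.9 -6.6 0 0 0; 0 -4.7 -9.7 0 0 0; 0 -6.6 -12.7 0 0 0; 0 -8.8 -15.6 0 0 0; 0 -11.1 -18.3 0 0 0; 0 -13.6 -20.9 0 0 0; 0 -16.3 -23.3 0 0 0"
}}

```text
time: 18.95
position: [0.5724, 0.0575, 0.15]
tool_rot: [1.0, 0.026, -0.0, 0.001]
ft_force: [-3.5, 0.1, -14.1]
grip_width: 0.0207
grip_force: 39.9
```

Request:
{"name": "move_arm", "arguments": {
  "series": "0 -2.8 -2.2 0 0 0; 0 -5.8 -4.3 0 0 0; 0 -8.9 -6.1 0 0 0; 0 -12.1 -7.7 0 0 0; 0 -15.4 -9.1 0 0 0; 0 -18.8 -10.3 0 0 0; 0 -22.3 -11.3 0 0 0; 0 -25.8 -12 0 0 0"
}}

```text
time: 19.62
position: [0.5714, 0.0816, 0.1621]
tool_rot: [1.0, 0.027, -0.0, 0.003]
ft_force: [-5.5, -7.5, -13.2]
grip_width: 0.0205
grip_force: 39.9
```

Request:
{"name": "move_arm", "arguments": {
  "series": "0 -3.6 -0.5 0 0 0; 0 -7.2 -0.8 0 0 0; 0 -10.8 -0.8 0 0 0; 0 -14.3 -0.6 0 0 0; 0 -17.9 -0.2 0 0 0; 0 -21.5 0.5 0 0 0; 0 -24.9 1.4 0 0 0; 0 -28.4 2.5 0 0 0"
}}

```text
time: 20.28
position: [0.5702, 0.1084, 0.1611]
tool_rot: [1.0, 0.027, 0.0, 0.005]
ft_force: [-7.7, -11.8, -3.0]
grip_width: 0.0213
grip_force: 40.0
```

Request:
{"name": "move_arm", "arguments": {
  "series": "0 -3.3 1.3 0 0 0; 0 -6.6 2.9 0 0 0; 0 -9.7 4.7 0 0 0; 0 -12.7 6.6 0 0 0; 0 -15.6 8.8 0 0 0; 0 -18.3 11.1 0 0 0; 0 -20.9 13.6 0 0 0; 0 -23.3 16.3 0 0 0"
}}

```text
time: 20.95
position: [0.5692, 0.133, 0.1464]
tool_rot: [1.0, 0.027, 0.001, 0.003]
ft_force: [-10.3, -8.2, 5.6]
grip_width: 0.0211
grip_force: 40.0
```

Request:
{"name": "move_arm", "arguments": {
  "series": "0 -2.2 2.8 0 0 0; 0 -4.3 5.8 0 0 0; 0 -6.1 8.9 0 0 0; 0 -7.7 12.1 0 0 0; 0 -9.1 15.4 0 0 0; 0 -10.3 18.8 0 0 0; 0 -11.3 22.3 0 0 0; 0 -12 25.8 0 0 0"
}}

```text
time: 21.62
position: [0.5686, 0.1471, 0.1208]
tool_rot: [1.0, 0.026, 0.001, 0.001]
ft_force: [-9.7, -1.3, 6.7]
grip_width: 0.0211
grip_force: 40.0
```

```bash
cat > fit.py <<'E'
from h import *
from scipy.optimize import least_squares
D=np.array([[.1474,.1183,3.1,7.8],[.145,.0889,4.5,1.4],[.1278,.0651,3.9,-2.5],[.1016,.0536,2.8,-2.8],[.0737,.0565,2.4,.8],[.0511,.0727,3.7,-.1],[.0394,.098,4.9,-3.1],[.0416,.1265,4.3,-9],[.0575,.15,.1,-14.1],[.0816,.1621,-7.5,-13.2],[.1084,.1611,-11.8,-3],[.133,.1464,-8.2,5.6],[.1471,.1208,-1.3,6.7]])
r=least_squares(lambda p:np.hypot(D[:,0]-p[0],D[:,1]-p[1])-p[2],[.093,.108,.055]); print("circle",r.x)
th=np.arctan2(D[:,0]-r.x[0],D[:,1]-r.x[1])
T=-(D[:,2]*np.cos(th)-D[:,3]*np.sin(th))*.055
rad=D[:,2]*np.sin(th)+D[:,3]*np.cos(th)
# also per-axis force bias
A=np.c_[np.ones(13),np.sin(th),np.cos(th)]
s,res,_,_=np.linalg.lstsq(A,T,rcond=None)
print(np.c_[np.degrees(th)%360,T,A@s,rad].round(2)); print("fric",s[0],"amp",np.hypot(s[1],s[2]))
# T = f + G sin(th+phi): lowest heavy where sin=0 rising -> weight down
phi=np.arctan2(s[2],s[1]); print("grip angle with weight down",np.degrees(-phi)%360, res)
E
python3 fit.py
```

```text
circle [0.0933953 0.1081082 0.0550997]
[[ 7.9310e+01  3.9000e-01  3.7000e-01  4.4900e+00]
 [ 1.1042e+02  1.6000e-01  2.3000e-01  3.7300e+00]
 [ 1.4134e+02  8.0000e-02  1.2000e-01  4.3900e+00]
 [ 1.7144e+02  1.3000e-01  6.0000e-02  3.1900e+00]
 [ 2.0089e+02  1.1000e-01  7.0000e-02 -1.6000e+00]
 [ 2.3007e+02  1.3000e-01  1.4000e-01 -2.7700e+00]
 [ 2.5940e+02  2.2000e-01  2.6000e-01 -4.2500e+00]
 [ 2.8955e+02  3.9000e-01  3.9000e-01 -7.0600e+00]
 [ 3.1941e+02  5.0000e-01  5.0000e-01 -1.0770e+01]
 [ 3.4768e+02  5.6000e-01  5.6000e-01 -1.1300e+01]
 [ 1.5810e+01  5.8000e-01  5.6000e-01 -6.1000e+00]
 [ 4.5970e+01  5.3000e-01  5.0000e-01 -2.0000e+00]
 [ 7.6700e+01  3.8000e-01  3.8000e-01  2.8000e-01]]
fric 0.31381541401988833 amp 0.25695596267633436
grip angle with weight down 271.98222513124347 [0.01663778]
```

```bash
python3 -c "
from h import *
arc(80,[50,20,-10,-40,-65,-89])"
```

```text
50 | 0 0.7 -3.5 0 0 0; 0 1.7 -7.0 0 0 0; 0 2.9 -10.4 0 0 0; 0 4.3 -13.7 0 0 0; 0 5.9 -16.9 0 0 0; 0 7.8 -20.0 0 0 0; 0 9.8 -23.0 0 0 0; 0 12.0 -25.8 0 0 0
20 | 0 2.4 -2.7 0 0 0; 0 5.0 -5.2 0 0 0; 0 7.7 -7.5 0 0 0; 0 10.6 -9.7 0 0 0; 0 13.6 -11.7 0 0 0; 0 16.7 -13.4 0 0 0; 0 20.0 -15.0 0 0 0; 0 23.3 -16.3 0 0 0
-10 | 0 3.4 -1.1 0 0 0; 0 6.9 -2.0 0 0 0; 0 10.4 -2.7 0 0 0; 0 14.0 -3.1 0 0 0; 0 17.6 -3.3 0 0 0; 0 21.2 -3.3 0 0 0; 0 24.8 -3.0 0 0 0; 0 28.4 -2.5 0 0 0
-40 | 0 3.5 0.7 0 0 0; 0 7.0 1.7 0 0 0; 0 10.4 2.9 0 0 0; 0 13.7 4.3 0 0 0; 0 16.9 5.9 0 0 0; 0 20.0 7.8 0 0 0; 0 23.0 9.8 0 0 0; 0 25.8 12.0 0 0 0
-65 | 0 2.2 2.0 0 0 0; 0 4.4 4.1 0 0 0; 0 6.4 6.3 0 0 0; 0 8.3 8.7 0 0 0; 0 10.0 11.1 0 0 0; 0 11.7 13.6 0 0 0; 0 13.2 16.2 0 0 0; 0 14.5 18.9 0 0 0
-89 | 0 1.1 2.6 0 0 0; 0 2.2 5.3 0 0 0; 0 3.0 8.1 0 0 0; 0 3.7 10.9 0 0 0; 0 4.3 13.7 0 0 0; 0 4.7 16.5 0 0 0; 0 5.0 19.4 0 0 0; 0 5.1 22.3 0 0 0
```

Request:
{"name": "move_arm", "arguments": {
  "series": "0 0.7 -3.5 0 0 0; 0 1.7 -7 0 0 0; 0 2.9 -10.4 0 0 0; 0 4.3 -13.7 0 0 0; 0 5.9 -16.9 0 0 0; 0 7.8 -20 0 0 0; 0 9.8 -23 0 0 0; 0 12 -25.8 0 0 0"
}}

```text
time: 22.28
position: [0.569, 0.1347, 0.1449]
tool_rot: [1.0, 0.027, 0.001, 0.002]
ft_force: [-6.2, -2.1, -5.6]
grip_width: 0.0209
grip_force: 40.0
```

Request:
{"name": "move_arm", "arguments": {
  "series": "0 2.4 -2.7 0 0 0; 0 5 -5.2 0 0 0; 0 7.7 -7.5 0 0 0; 0 10.6 -9.7 0 0 0; 0 13.6 -11.7 0 0 0; 0 16.7 -13.4 0 0 0; 0 20 -15 0 0 0; 0 23.3 -16.3 0 0 0"
}}

```text
time: 22.95
position: [0.5701, 0.1112, 0.1605]
tool_rot: [1.0, 0.026, 0.001, 0.002]
ft_force: [-5.4, -1.9, -9.8]
grip_width: 0.021
grip_force: 39.9
```

Request:
{"name": "move_arm", "arguments": {
  "series": "0 3.4 -1.1 0 0 0; 0 6.9 -2 0 0 0; 0 10.4 -2.7 0 0 0; 0 14 -3.1 0 0 0; 0 17.6 -3.3 0 0 0; 0 21.2 -3.3 0 0 0; 0 24.8 -3 0 0 0; 0 28.4 -2.5 0 0 0"
}}

```text
time: 23.62
position: [0.5712, 0.0843, 0.1626]
tool_rot: [1.0, 0.026, 0.0, 0.0]
ft_force: [-6.1, 4.0, -11.0]
grip_width: 0.0206
grip_force: 39.9
```

Request:
{"name": "move_arm", "arguments": {
  "series": "0 3.5 0.7 0 0 0; 0 7 1.7 0 0 0; 0 10.4 2.9 0 0 0; 0 13.7 4.3 0 0 0; 0 16.9 5.9 0 0 0; 0 20 7.8 0 0 0; 0 23 9.8 0 0 0; 0 25.8 12 0 0 0"
}}

```text
time: 24.28
position: [0.5723, 0.0595, 0.1514]
tool_rot: [1.0, 0.026, 0.0, -0.0]
ft_force: [-6.5, 5.8, -5.3]
grip_width: 0.0205
grip_force: 39.9
```

Request:
{"name": "move_arm", "arguments": {
  "series": "0 2.2 2 0 0 0; 0 4.4 4.1 0 0 0; 0 6.4 6.3 0 0 0; 0 8.3 8.7 0 0 0; 0 10 11.1 0 0 0; 0 11.7 13.6 0 0 0; 0 13.2 16.2 0 0 0; 0 14.5 18.9 0 0 0"
}}

```text
time: 24.95
position: [0.573, 0.0447, 0.1334]
tool_rot: [1.0, 0.026, 0.0, 0.0]
ft_force: [-9.4, 4.5, 0.8]
grip_width: 0.021
grip_force: 40.0
```

Request:
{"name": "move_arm", "arguments": {
  "series": "0 1.1 2.6 0 0 0; 0 2.2 5.3 0 0 0; 0 3 8.1 0 0 0; 0 3.7 10.9 0 0 0; 0 4.3 13.7 0 0 0; 0 4.7 16.5 0 0 0; 0 5 19.4 0 0 0; 0 5.1 22.3 0 0 0"
}}

```text
time: 25.62
position: [0.5733, 0.0387, 0.1117]
tool_rot: [1.0, 0.026, -0.0, 0.001]
ft_force: [-10.6, 2.5, 4.7]
grip_width: 0.0209
grip_force: 40.0
```

```bash
cat >> fit.py <<'E'
E=np.array([[.1347,.1449,-2.1,-5.6],[.1112,.1605,-1.9,-9.8],[.0843,.1626,4,-11],[.0595,.1514,5.8,-5.3],[.0447,.1334,4.5,.8],[.0387,.1117,2.5,4.7]])
th2=np.arctan2(E[:,0]-r.x[0],E[:,1]-r.x[1]); T2=-(E[:,2]*np.cos(th2)-E[:,3]*np.sin(th2))*.055
t=np.r_[th,th2]; TT=np.r_[T,T2]; sg=np.r_[np.ones(13),-np.ones(6)]
for nm,A in [("all",np.c_[sg,np.sin(t),np.cos(t)]),("fixf",None)]:
    if A is None: s=np.linalg.lstsq(np.c_[np.sin(t),np.cos(t)],TT-.31*sg,rcond=None)[0]; s=np.r_[.31,s]
    else: s=np.linalg.lstsq(A,TT,rcond=None)[0]; print((TT-A@s).round(2))
    print(nm,s[0],np.hypot(*s[1:]),np.degrees(-np.arctan2(s[2],s[1]))%360)
print(robot.get_obs()["position"],robot.get_obs()["joint_velocities"].round(3),np.degrees(th2[-1]))
E
python3 fit.py | tail -5
```

```text
[ 0.03 -0.06 -0.03  0.07  0.03 -0.02 -0.05 -0.01 -0.01 -0.    0.02  0.05
  0.01 -0.01 -0.   -0.06  0.04  0.04  0.03]
all 0.3119240685179612 0.2547871676375279 269.3770921160795
fixf 0.31 0.25403554659483224 269.4780489822729
[0.57326283 0.03870087 0.11165004] [-0.004  0.054  0.019 -0.004 -0.073  0.   ] -86.24282214459491
```

Request:
{"name": "move_arm", "arguments": {
  "series": "0 0 1 0 0 0; 0 0 1 0 0 0; 0 0 1 0 0 0; 0 0 1 0 0 0; 0 0 1 0 0 0; 0 0 1 0 0 0; 0 0 1 0 0 0; 0 0 1 0 0 0"
}}

```text
time: 26.28
position: [0.5732, 0.0386, 0.1104]
tool_rot: [1.0, 0.026, -0.0, 0.001]
ft_force: [-10.2, 0.9, 2.5]
grip_width: 0.0215
grip_force: 40.0
```

```bash
python3 - <<'E'
from h import *
o=robot.get_obs(); print(o["position"],o["ft_force"],o["joint_velocities"].round(3),o["grip_force"])
for n in ["scene","top"]:
    c=robot.camera(n); save(c,n+"9")
    for t in ["grip_mid","dropper_mid"]:
        for d in robot.tip_of(c,t)[:4]: print(n,t,np.round(d["xyz"],3),round(d["p"],2))
a=cv2.imread("pics/scene9.png")[80:360,150:430];cv2.imwrite("pics/c9.png",cv2.resize(a,(560,560)))
E
```

```text
[0.57324696 0.03863063 0.1104435 ] [-10.15852185   0.92249085   2.46518265] [ 0.     0.001  0.     0.001 -0.     0.001] 39.98588986694813
scene dropper_mid [0.489 0.002 0.047] 0.61
scene dropper_mid [0.42  0.017 0.048] 0.57
scene dropper_mid [0.48  0.102 0.049] 0.51
top dropper_mid [ 0.52  -0.274  0.05 ] 0.68
```

View pics/c9.png

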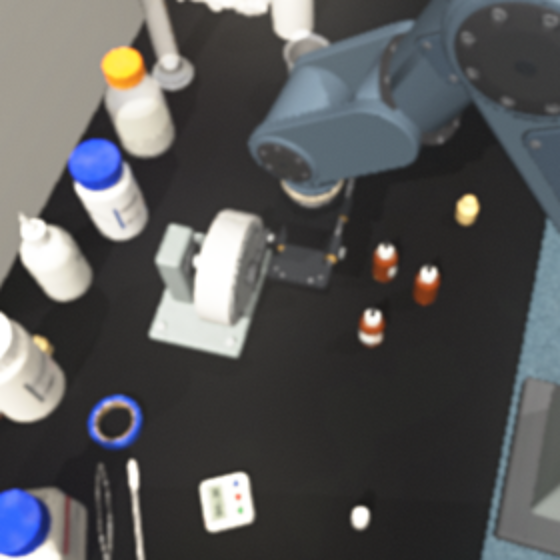

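The hand still grips the crank at the drum's right, at about (300,250). The three look-alike bottles stand untouched at (385,262), (427,285) and (371,327), and the top view finds the moved bottle at (0.52, -0.27). The drum is at rest with the grip at about 272°, against a fitted 270°, so I'm handing in.

```bash
python3 -c "
from rig import robot
print(robot.hand_in())"
```

```text
the job is handed in; nothing more can be done
None
```

The job is handed in with no score returned: the bottle was set upright about 37 cm from the crank's centre, and the crank is still gripped with the drum at rest and its heavy side within a few degrees of straight down by the force fit.

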